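# Free the stuck coin cup from the till tray

### The job

One of the till's two twin coin cups, the one with a paper-wrapped roll of coins standing in it, is jammed in the cash tray. First lift the roll out and stand it upright on the rubber change mat. Then take that cup by its raised middle grip and rock it from side to side until it works loose, with the tray staying seated in the drawer (hauled straight up, the cup brings the whole tray with it), and finish still holding the cup level, a finger's breadth or so clear above its own well, without shifting the things around the till.

Things in the scene. Friction and masses are not known exactly. Their poses are not given: they have to be found in the camera images.
- till: Grey steel cash drawer, fixed, its drawer run out towards the robot. Origin on the counter under the middle of the open drawer; x points away from the robot into the casing, y left, z up. Drawer front panel: x -149 to -137 mm, 330 mm wide, top 98 mm above the counter. Casing: x +139 to +379 mm, 340 mm wide, top 108 mm.
- cash_tray: Black moulded lift-out tray, 262 (x) by 284 (y) by 40 mm, 2.3 kg with its float, loose in the drawer (2 to 3 mm play). Origin mid underside, 12 mm above the counter; axes as the till's; deck 40 mm above the origin. From the front: trough with spare coin rolls lying in it (part of the tray), two wells for cups, four note bays.
- coin_cup: The jammed twin coin cup, grey plastic, 0.14 kg, in the left or right well: 76 (x) by 114 (y) mm. Origin mid underside, 4 mm above the tray's; axes as the tray's. Rim 40 mm above the origin. Two compartments 70 (x) by 48 (y) mm, middles at y +-30 mm, inner floor at 15 mm; between them a raised grip bar 12 mm thick (y), 56 mm long (x), its top at 70 mm.
- cup_grip (a point): Point in the jammed cup's grip bar, 62 mm above the cup's origin, 8 mm below the bar's top. From here fingers reach about to the rim. Pulled straight up, the tray's side lifts at about 20 N and the cup does not slip; tipped 4 or 5 degrees to one side, then the other, about its x axis, rising 2 or 3 mm each time, it walks out.
- other_cup: The other, identical coin cup, in the other well, with a small brass padlock lying in it: not to be taken out. Its centre is 140 mm from the jammed cup's.
- coin_roll: Paper-wrapped roll of coins, an upright cylinder 26 mm across, 52 mm tall, 0.18 kg, standing in the left (+y) compartment of the jammed cup, its top 67 mm above the cup's origin. Origin mid underside. The grip bar on its -y side is too close for a finger: grip it in front and behind (along the cup's x), above the rim.
- mat: Black ribbed rubber change mat, 150 by 150 by 4 mm, fixed flat on the counter to the left or to the right of the till. Origin at the middle of its underside.
- calculator: Black desk calculator, 170 by 125 by 22 mm, on the side of the till where the mat is not. A bystander; origin under its middle.
- tea_cup: Brown tea cup, 68 mm across, 75 mm tall. A bystander on the left, beyond the mat or calculator; origin under its middle.
- syrup_1: Amber syrup bottle, 56 mm across, 135 mm tall. A bystander on the right, beyond the mat or calculator; origin under its middle.
- stamp: Wooden hand stamp, 30 by 55 mm foot, 75 mm tall. A bystander, front left; origin under its middle.
- well_left (a point): Middle of the left well's floor, 36 mm below the deck. Each well is 80 (x) by 120 (y) mm. Two spring tongues in its front wall at y +-30 mm press the cup onto ribs on the back wall; friction holds it with about 38 N in all until it is some 15 mm up; above that it is free. Its underside slopes up outside the middle 60 mm, so it can tip 0.12 rad left or right about x.
- well_right (a point): The same for the right well, 140 mm to the right of the left one.
Mind the look-alikes: they are no part of the job. Of the things that look like the coin_roll, the smallest one is meant.

How it is judged:
On the way, in this order (a step that is already met when the one before it is completed fails the run):
1. the roll stands upright on the change mat, let go, with the cup still in its well (x of coin_roll in the frame of mat between -0.072 and 0.072 m and y of coin_roll in the frame of mat between -0.072 and 0.072 m and height (world z) of coin_roll below 0.01 m and angle between coin_roll's own z axis and vertical below 0.1 rad and contact force between the fingers and coin_roll below 0.1 N and linear speed of coin_roll below 0.02 m/s and z of coin_cup in the frame of cash_tray below 0.012 m), for 0.3 s.
2. the cup is rocked in its well: tipped about 2 degrees or more against the tray before it is free (angle between the z axis of coin_cup and the z axis of cash_tray, either way round above 0.035 rad and z of coin_cup in the frame of cash_tray below 0.022 m).
At the end, for the whole second after the job is handed in: The jammed cup is held by the fingers, at rest, level within 7 degrees, its underside 4 to 40 mm above the tray's deck, over its own well (within 5 cm), touching nothing else; the tray lies seated (within 8 mm of its start); the roll stands upright on the mat (z of coin_cup in the frame of cash_tray between 0.044 and 0.08 m and distance of coin_cup from where it was at the start of the episode below 0.085 m and angle between coin_cup's own z axis and vertical below 0.12 rad and contact force between coin_cup and cash_tray below 0.1 N and contact force between coin_cup and other_cup below 0.1 N and contact force between coin_cup and till below 0.1 N and contact force between the fingers and coin_cup above 0.5 N and linear speed of coin_cup below 0.03 m/s and distance of cash_tray from where it was at the start of the episode below 0.008 m and angle between cash_tray's own z axis and vertical below 0.02 rad and x of coin_roll in the frame of mat between -0.072 and 0.072 m and y of coin_roll in the frame of mat between -0.072 and 0.072 m and height (world z) of coin_roll below 0.01 m and angle between coin_roll's own z axis and vertical below 0.1 rad); the arm keeps its last pose, push and grip.
It fails at once if the cash tray is hauled up out of its seat (its middle raised or shifted over 12 mm, or tipped over 4 degrees) (distance of cash_tray from where it was at the start of the episode above 0.012 m or angle between cash_tray's own z axis and vertical above 0.07 rad).
It fails at once if the other cup is pulled from its well (its underside over 12 mm above the well's floor) (z of other_cup in the frame of cash_tray above 0.016 m).
It fails at once if the calculator, tea cup, near syrup bottle or stamp is shifted by more than 4 cm or knocked over (distance of any of calculator, tea_cup, syrup_1, stamp from where it was at the start of the episode above 0.04 m or angle between any of tea_cup, syrup_1, stamp's own z axis and vertical above 0.5 rad).
It also fails if it takes over 67 s, if anything falls off the work surface, if the arm or the gripper's body presses on something with over 40 N, if the wrist force passes 120 N, or if a joint passes its speed limit or range.

### The arm

A 6-joint arm with a two-finger parallel gripper is mounted at the origin on the work surface. World frame = base frame: x ahead of the robot, y to its left, z up, the work surface at z = 0. Lengths are in m, angles in rad, forces in N, time in s.
With the tool pointing down it reaches from about 0.325 to 0.775 m from the base axis. Payload 5.5 kg.
Tool frame: the origin (TCP) lies between the finger pads; the fingertips stand 8 mm ahead of it and the grasp point (between the pads) lies 11 mm behind it (tcp_to_tips is the distance from the TCP to the fingertips, in m); z points along the fingers, y is the line along which they close (so a half turn about z gives the same grasp; the last joint's range is limited). The gripper opens to 88 mm and grips with 3 to 60 N. Pads are 20 mm wide; open, the fingers measure 115 mm over their backs; the gripper's body (75 mm by 178 mm) begins 61 mm behind the grasp point.
Start: joints at [1.116, 0.091, 1.231, -0, 1.82, -0.057], TCP at [0.232, 0.553, 0.231] pointing down, gripper open.
Joint ranges: [-2.87, 2.87], [-0.86, 2.18], [0.17, 2.46], [-1.51, 4.65], [0.06, 2.69], [-2.65, 2.65]. Speed limits (rad/s): [2.57, 2.57, 3.01, 3.14, 3.14, 3.14].

### API

Orientations are given as a unit quaternion [w, x, y, z].
In Python, from bench import * gives the robot as it stands. Calls block until the motion is done:
- move_to(position, orientation): joint-space move of the TCP to a pose.
- move_l(position, speed=0.15, orientation=None): straight line of the TCP; orientation=None keeps the orientation; speed is the mean speed in m/s.
- movej(angles): joint-space move.
- gripper_open() and close(): open the fingers fully, or close them until they stop; the grip force is fixed at half the most.
- hold(seconds).
- inverse_kinematics(position, orientation): joint angles nearest the present ones, or None.
- state(): the state.
- get_image(name): name is "scene" or "top" or "wrist"; returns a dict with "frame" (400x640x3 uint8, blue, green, red), "depth" (400x640 float32, m along the optical axis (not along the pixel's ray), 0 where there is no reading), "camera_matrix" (3x3 intrinsics, pixels), "k1" (the pictures are not rectified: a ray, as slopes to the right and down, at radius r is drawn at 1 + k1 r^2 times it, then the intrinsics apply), "view" (4x4, takes a point from world to camera coordinates). Camera axes: x right, y up, looking along -z (the intrinsics and any distortion apply to the point x, -y, -z); pixel columns grow to the right and rows downward; lengths in m; the calibration is good to about 2 mm. A picture is of the moment at which its call begins.
A pose or a line that the arm cannot do raises IKError and nothing moves.
- job_done(): hands the job in; it is judged then, once.
The state is a dict: "time": time; "joint_pos": joint angles; "dq": joint speeds; "joint_torque": joint torques, N m; "ee_pos": TCP position; "ee_rot": TCP orientation; "ft_force": force on the tool from outside, world axes, zero at the start; "moment": the same for the moment, N m; "finger_gap": finger opening in m; "finger_force": force on a finger pad.
Only numpy, scipy, OpenCV 4.12 (cv2) and the standard library are available. Lean on these libraries where they do the work, as an engineer would, in place of code of your own. Each camera call takes 0.05 s, during which the arm holds its last target. There are 200 camera calls.

## Working session

There is one attempt and no reset: what is moved stays moved. The work goes in short steps, each a Python script; the robot and the scene stay as the last script left them, time stands still between calls to the robot, and variables do not carry over. Pictures are saved under pics/ and viewed, at most 10 in all, crops included, and the job is handed in when it is done.

```bash
mkdir -p pics; ls; cat > h.py <<'E'
from bench import *
import numpy as np, cv2
def snap(n,save=None):
    d=get_image(n)
    if save: cv2.imwrite('pics/'+save,d['frame']); np.savez('pics/'+save[:-4]+'.npz',**{k:np.array(v) for k,v in d.items()})
    return d
def cloud(d):
    h,w=d['depth'].shape; K=np.array(d['camera_matrix'],float); k1=float(d['k1'])
    u,v=np.meshgrid(np.arange(w),np.arange(h))
    p=cv2.undistortPoints(np.stack([u,v],-1).reshape(-1,1,2).astype(np.float64),K,np.array([k1,0,0,0,0.]),None).reshape(h,w,2)
    z=d['depth']; c=np.stack([p[...,0]*z,-p[...,1]*z,-z,np.ones_like(z)],-1)
    return (c@np.linalg.inv(np.array(d['view'])).T)[...,:3]
E
python3 - <<'E'
from h import *
for n in('scene','top','wrist'):
    d=snap(n,n+'0.png'); print(n,d['k1'],np.linalg.inv(d['view'])[:3,3].round(3),(d['depth']>0).mean())
s=state(); print(s)
E
```

```text
pics
scene -0.067428792523131 [ 1.248 -0.125  0.617] 0.9961953125
top -0.016234902591081672 [ 0.341 -0.007  0.91 ] 0.9960703125
wrist -0.018304172949076117 [0.157 0.583 0.383] 0.996046875
{'time': 0.15, 'joint_pos': array([ 1.11629863e+00,  9.16897800e-02,  1.23160494e+00,  1.05614011e-05,
        1.81977966e+00, -5.67094864e-02]), 'dq': array([ 0.00180488, -0.00179746, -0.00376395,  0.00085984, -0.00038392,
       -0.0008618 ]), 'joint_torque': array([ 1.71065007e-03, -4.47042739e+01, -4.06908774e+01,  6.99259364e-02,
        2.74552940e-02, -1.04927001e-04]), 'ee_pos': array([0.23234143, 0.55296559, 0.22976673]), 'ee_rot': array([-1.92265296e-04,  1.97584031e-01,  9.80285674e-01, -7.15501891e-04]), 'ft_force': array([0.25932254, 0.72399009, 0.00617337]), 'moment': array([-0.01770255,  0.04983284, -0.03331851]), 'finger_force': 0.0, 'finger_gap': 0.08779958923214733}
```

View pics/top0.png

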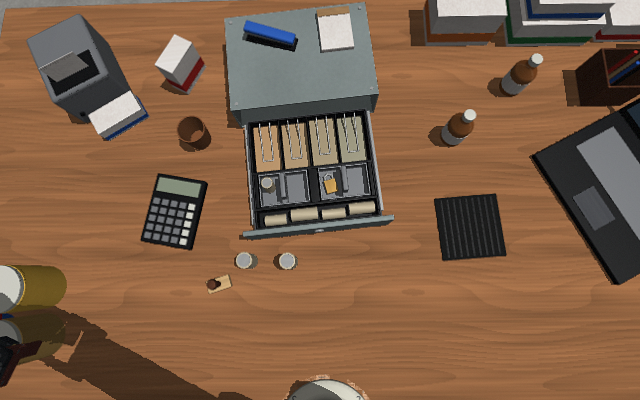

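View pics/scene0.png

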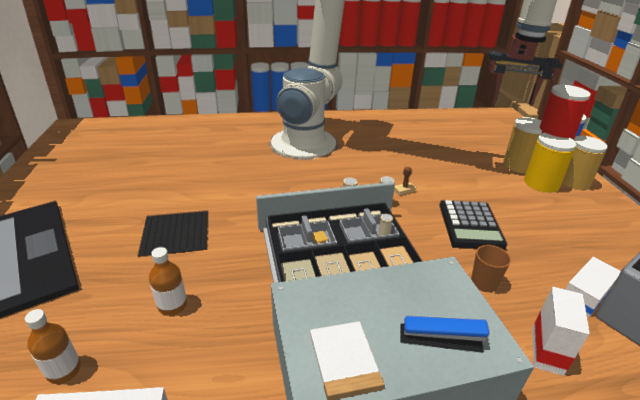

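The top picture shows the till slightly yawed. The roll (267,183) is in the left cup, the padlock (330,183) in the right cup, and the mat at (470,226). Look-alike rolls stand in front at (245,260) and (287,260), with the stamp at (218,284) and the bottle at (458,127). The scene view agrees with this.

```bash
python3 - <<'E'
from h import *
d=dict(np.load('pics/top0.npz')); P=cloud(d)
for n,(u,v) in dict(roll=(267,183),bar=(284,187),bar2=(346,178),decoyL=(245,258),decoyR=(287,258),mat=(470,226),panelL=(250,234),panelR=(388,218),casingL=(235,118),casingR=(372,100),stamp=(215,282),bottle=(466,117),calc=(175,212),lap=(545,160)).items(): print(n,P[v,u].round(3))
g=cv2.cvtColor(d['frame'],cv2.COLOR_BGR2GRAY)
m=((g<75)).astype(np.uint8); m[:, :420]=0; m[:,520:]=0; m[:185]=0;m[275:]=0
m=cv2.morphologyEx(m,cv2.MORPH_CLOSE,np.ones((5,5)))
pts=P[m>0][:,:2].astype(np.float32); print('mat',cv2.minAreaRect(pts))
# steel front panel top z
z=P[...,2]; 
pm=(z>.088)&(z<.106); pm[:205]=0;pm[245:]=0;pm[:,:235]=0;pm[:,400:]=0
print('panel',cv2.minAreaRect(P[pm][:,:2].astype(np.float32)),P[pm].mean(0))
rm=(z>.074)&(z<.1);rm[:170]=0;rm[205:]=0;rm[:,:255]=0;rm[:,380:]=0
n,l,s,c=cv2.connectedComponentsWithStats(rm.astype(np.uint8))
for i in range(1,n): 
  if s[i,4]>8: print(s[i],P[l==i].mean(0).round(4),cv2.minAreaRect(P[l==i][:,:2].astype(np.float32)))
E
```

```text
roll [0.539 0.127 0.082]
bar [0.529 0.088 0.084]
bar2 [ 0.548 -0.051  0.084]
decoyL [0.373 0.174 0.071]
decoyR [0.373 0.081 0.07 ]
mat [ 0.447 -0.347  0.002]
panelL [0.423 0.159 0.097]
panelR [ 0.455 -0.138  0.098]
casingL [0.704 0.209 0.064]
casingR [ 0.758 -0.122  0.033]
stamp [0.322 0.24  0.067]
bottle [ 0.666 -0.308  0.137]
calc [0.485 0.357 0.021]
lap [ 0.603 -0.534  0.019]
mat ((0.4353945255279541, -0.2120242565870285), (0.15172097086906433, 0.4238191545009613), 4.96372652053833)
panel ((0.44084179401397705, 0.012309834361076355), (0.012529118917882442, 0.32951635122299194), 5.8873090744018555) [0.44029088 0.01283537 0.09681394]
[341 170   8  22 118] [ 0.5433 -0.0467  0.0846] ((0.544097363948822, -0.046937327831983566), (0.04745311662554741, 0.011878128163516521), 6.027705669403076)
[279 173   8  25 138] [0.5333 0.092  0.0844] ((0.5336540937423706, 0.09261135756969452), (0.055525634437799454, 0.012334320694208145), 5.9576921463012695)
[261 177  12  12 112] [0.5397 0.1273 0.0822] ((0.5402327179908752, 0.12742921710014343), (0.025050411000847816, 0.02554853819310665), 47.1385383605957)
```

```bash
cat >> h.py <<'E'
YAW=0.103
def qd(a): # tool down, tool y at world angle a
    f=(a+np.pi/2)/2; return np.array([0,np.cos(f),np.sin(f),0])
E
python3 - <<'E'
from h import *
for a in (YAW,YAW+np.pi,YAW+np.pi/2,YAW-np.pi/2):
    print(round(a,2),inverse_kinematics([.54,.127,.07],qd(a)),inverse_kinematics([.45,-.347,.05],qd(a)))
a=YAW+np.pi/2   # camera on -x side
for k,(x,y) in enumerate([(.62,.10),(.60,.05)]):
    move_to([x,y,.27],qd(a)); hold(.3)
    d=snap('wrist',f'w{k}.png'); P=cloud(d); z=P[...,2]
    print(np.linalg.inv(d['view'])[:3,3].round(3),state()['time'])
    rm=(z>.074)&(z<.092)&(P[...,0]>.48)&(P[...,0]<.61)&(P[...,1]>-.1)&(P[...,1]<.17)
    n,l,s,c=cv2.connectedComponentsWithStats(rm.astype(np.uint8))
    for i in range(1,n):
      if s[i,4]>60: print(s[i],P[l==i].mean(0).round(4),np.median(z[l==i]),cv2.minAreaRect(P[l==i][:,:2].astype(np.float32)))
E
```

```text
0.1 [ 1.69658291e-01 -1.71289716e-03  1.61124432e+00 -4.44089210e-16
  1.53206124e+00  6.66582907e-02] [-7.16744374e-01  4.68652646e-02  1.59815077e+00 -4.44089210e-16
  1.49657662e+00 -8.19744374e-01]
3.24 None [-7.16744374e-01  4.68652646e-02  1.59815077e+00 -4.44089210e-16
  1.49657662e+00  2.32184828e+00]
1.67 [ 1.69658291e-01 -1.71289716e-03  1.61124432e+00 -4.44089210e-16
  1.53206124e+00 -1.50413804e+00] [-7.16744374e-01  4.68652646e-02  1.59815077e+00 -4.44089210e-16
  1.49657662e+00 -2.39054070e+00]
-1.47 [ 1.69658291e-01 -1.71289716e-03  1.61124432e+00 -4.44089210e-16
  1.53206124e+00  1.63745462e+00] [-7.16744374e-01  4.68652646e-02  1.59815077e+00 -4.44089210e-16
  1.49657662e+00  7.51051953e-01]
[0.538 0.091 0.424] 2.6417
[184  79  18  53 707] [ 0.5488 -0.0459  0.0839] 0.08507833728976139 ((0.5489590167999268, -0.047149769961833954), (0.05505327507853508, 0.012058183550834656), 5.139740943908691)
[314  79  11  53 570] [0.5343 0.092  0.0851] 0.08523246826911898 ((0.5349482893943787, 0.09217663109302521), (0.05445561558008194, 0.011196553707122803), 5.873224258422852)
[338 102  24  25 464] [0.5402 0.1269 0.0828] 0.08295686999855398 ((0.5403550863265991, 0.1267252415418625), (0.025859897956252098, 0.02548736147582531), 7.923744201660156)
[0.519 0.041 0.423] 3.325
[229 103  16  51 628] [ 0.5481 -0.0464  0.0841] 0.08511209836708095 ((0.5491489768028259, -0.04760519415140152), (0.05472313612699509, 0.01233724970370531), 5.869993209838867)
[354 102  14  52 586] [0.5333 0.0909 0.0846] 0.08495711110375481 ((0.5340309739112854, 0.09164302051067352), (0.05565692484378815, 0.01213735993951559), 5.911471843719482)
[379 125  24  24 445] [0.54   0.1264 0.0826] 0.0827748914698016 ((0.5401917099952698, 0.12676216661930084), (0.025723081082105637, 0.025773677974939346), 11.926438331604004)
```

```bash
python3 - <<'E'
from h import *
d=dict(np.load('pics/w0.npz'));P=cloud(d)
for lo,hi in ((.475,.5),(.5,.525),(.555,.575),(.575,.605)):
    m=(P[...,0]>lo)&(P[...,0]<hi)&(P[...,1]>.112)&(P[...,1]<.142); print(lo,m.sum(),np.percentile(P[m][:,2],[50,99.5]) if m.any() else '')
q=qd(YAW); rx,ry=.5402,.1267
move_to([rx,ry,.16],q); move_l([rx,ry,.069],.1)
hold(.1); print(state()['ft_force'])
close(); s=state(); print(s['finger_gap'],s['finger_force'],s['ee_pos'],s['ft_force'],s['time'])
E
```

```text
0.475 504 [0.04623566 0.0571813 ]
0.5 514 [0.03074677 0.03263374]
0.555 405 [0.03603679 0.0569273 ]
0.575 8676 [0.35982716 0.37714208]
[ 0.42054296 -0.51944133 -0.92951651]
0.025198989919123064 29.932965338230133 [0.54026455 0.12669965 0.06898859] [-0.56170171  0.42110115 -0.57264586] 6.9833
```

Gripped (25 mm gap). Lift, carry and place.

```bash
python3 - <<'E'
from h import *
q=qd(YAW); mx,my=.447,-.347
move_l([.5402,.1267,.20],.12); s=state(); print(s['finger_gap'],s['ft_force'])
move_to([mx,my,.20],q)
move_l([mx,my,.06],.12); move_l([mx,my,.0425],.03)
for z in np.arange(.0415,.037,-.001):
    move_l([mx,my,z],.02); f=state()['ft_force'][2]; print(z,f)
    if f>1.5: break
gripper_open(); hold(.2); move_l([mx,my,.17],.15); print(state()['time'])
d=snap('wrist','m0.png'); t=snap('top','t1.png'); P=cloud(d)
m=(P[...,2]>.045)&(P[...,2]<.07)&(P[...,0]<.55); print(P[m].mean(0),cv2.minAreaRect(P[m][:,:2].astype(np.float32)))
c=np.vstack([cv2.resize(t['frame'][100:300,220:540],(640,400))[:, :],d['frame'][:, :]])
cv2.imwrite('pics/c1.png',cv2.resize(c,(480,600)))
E
```

```text
0.02539917619685643 [ 0.3285655   0.07234487 -1.44522148]
0.0415 0.2902314789770317
0.0405 5.45626536897252
14.8083
[ 0.44741387 -0.34533594  0.05541689] ((0.44738301634788513, -0.346465528011322), (0.0261310413479805, 0.025364888831973076), 48.41814422607422)
```

View pics/c1.png

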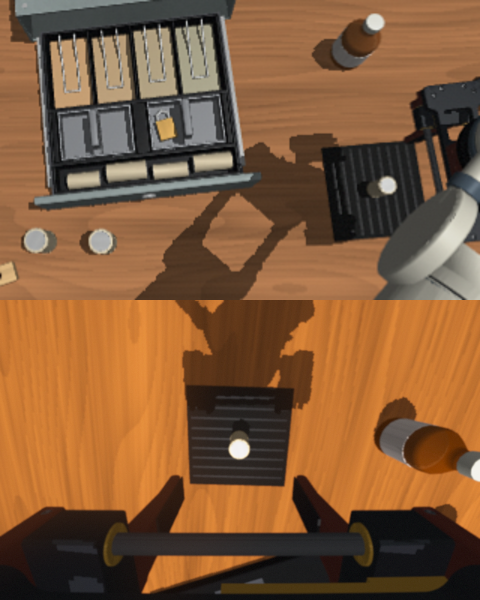

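The roll stands in the middle of the mat (238,449 in the lower half), and the cup still sits in its well. Next I grip the bar and rock the first strokes while watching the forces.

```bash
cat >> h.py <<'E'
from scipy.spatial.transform import Rotation as Ro
O0=np.array([.5343,.0918,.016]); A=YAW-np.pi/2; TZ=.051; ZR=.018
XA=np.array([np.cos(YAW),np.sin(YAW),0])
def pose(h,th):
    r=Ro.from_rotvec(XA*th); p=O0+[0,0,h+ZR]+r.apply([0,0,TZ-ZR])
    w=qd(A); o=(r*Ro.from_quat([w[1],w[2],w[3],w[0]])).as_quat()
    return p,np.array([o[3],o[0],o[1],o[2]])
def go(h,th,v=.02):
    p,o=pose(h,th); move_l(list(p),v,o); s=state()
    print('h %.4f th %+.3f t %.1f'%(h,th,s['time']),'F',s['ft_force'].round(1),'M',s['moment'].round(2),'gap %.4f'%s['finger_gap'],'dz %.4f'%(s['ee_pos'][2]-p[2]))
    return s
E
python3 - <<'E'
from h import *
move_to([.447,-.347,.23],qd(YAW))
move_to(pose(.10,0)[0],qd(A)); go(.0,0,.1); close(); hold(.1)
go(0.0,0)
for k,th in enumerate([.08,-.08,.08]):
    s=go(.0025*(k+1),th)
    if s['ft_force'][2]<-20: print('!!');break
go(.0075,0)
d=snap('scene','s2.png'); w=snap('wrist','w2.png')
cv2.imwrite('pics/c2.png',cv2.resize(np.vstack([cv2.resize(d['frame'][150:325,230:510],(640,400)),w['frame']]),(480,600)))
E
```

```text
h 0.0000 th +0.000 t 18.5 F [-0.5 -0.2  0.8] M [0.01 0.15 0.01] gap 0.0881 dz 0.0010
h 0.0000 th +0.000 t 20.0 F [-0.3  5.   0. ] M [ 0.78  0.24 -0.09] gap 0.0118 dz -0.0001
h 0.0025 th +0.080 t 20.3 F [ 0.5  8.3 -2.6] M [ 0.48 -0.1  -0.01] gap 0.0119 dz -0.0006
h 0.0050 th -0.080 t 20.7 F [ 2.6 -2.3 -5.4] M [ 0.32 -0.27  0.01] gap 0.0121 dz -0.0009
h 0.0075 th +0.080 t 21.2 F [ 0.5  4.1 -5.6] M [ 0.17 -0.14  0.06] gap 0.0121 dz -0.0007
h 0.0075 th +0.000 t 21.5 F [-0.  -3.3 -2.9] M [-0.07  0.17 -0.  ] gap 0.0123 dz -0.0001
```

View pics/c2.png

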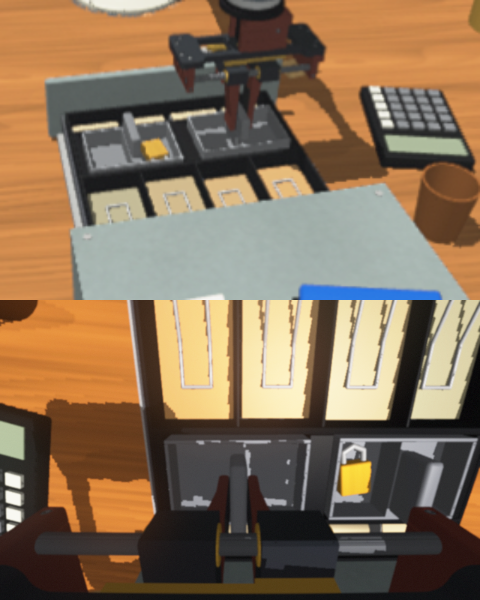

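The cup at (235,490) stands proud of its neighbour and the tray looks seated. I'll check the heights in depth while carrying on.

```bash
cat >> h.py <<'E'
def rims(d):
    P=cloud(d)
    L=(P-O0)@np.array([[np.cos(YAW),np.sin(YAW),0],[-np.sin(YAW),np.cos(YAW),0],[0,0,1]]).T
    for n,y0 in (('jam',0),('other',-.14)):
        r=[]
        for s in(-.035,.035):
            m=(abs(L[...,0]-.0365)<.004)&(abs(L[...,1]-y0-s)<.012)&(P[...,2]<.2); r.append(np.percentile(P[m][:,2],95).round(4) if m.sum()>5 else None)
        print(n,'rim z R,L',r)
    m=(abs(L[...,0]-.048)<.003)&(abs(L[...,1]+.07)<.1)&(P[...,2]<.2); print('deck',np.percentile(P[m][:,2],[50,90]).round(4))
E
python3 - <<'E'
from h import *
rims(dict(np.load('pics/w1.npz'))); rims(dict(np.load('pics/w2.npz')))
sg=-1
for k in range(4,7):
    s=go(.0025*k,.08*sg); sg=-sg
    if s['ft_force'][2]<-20: print('!!');break
go(.015,0)
rims(snap('wrist','w3.png'))
E
```

```text
jam rim z R,L [np.float64(0.0563), np.float64(0.0562)]
other rim z R,L [np.float64(0.0561), np.float64(0.0561)]
deck [0.0327 0.0505]
jam rim z R,L [np.float64(0.1691), np.float64(0.169)]
other rim z R,L [np.float64(0.0562), np.float64(0.0564)]
deck [0.0369 0.0514]
h 0.0100 th -0.080 t 21.9 F [ 2.1 -5.  -6.1] M [-0.06 -0.04  0.01] gap 0.0122 dz -0.0009
h 0.0125 th +0.080 t 22.3 F [ 0.5  2.7 -7.5] M [-0.07  0.06 -0.05] gap 0.0116 dz -0.0005
h 0.0150 th -0.080 t 22.8 F [-1.3  2.5 -3.7] M [0.45 0.54 0.03] gap 0.0121 dz 0.0002
h 0.0150 th +0.000 t 23.1 F [-2.1  0.5  0.5] M [-0.03  0.73  0.15] gap 0.0120 dz 0.0012
jam rim z R,L [np.float64(0.1782), np.float64(0.1781)]
other rim z R,L [np.float64(0.0564), np.float64(0.0563)]
deck [0.0362 0.0514]
```

```bash
sed -i "s/(P\[...,2\]<.2); r/(P[...,2]<.1); r/" h.py; python3 - <<'E'
from h import *
for f in('w2','w3'): rims(dict(np.load(f'pics/{f}.npz')))
hold(.3); s=state(); print(s['ft_force'],s['moment'],s['ee_pos'],s['finger_force'])
cv2.imwrite('pics/w3.png',cv2.imread('pics/w3.png'))
E
```

```text
jam rim z R,L [np.float64(0.0622), np.float64(0.0636)]
other rim z R,L [np.float64(0.0562), np.float64(0.0564)]
deck [0.0369 0.0514]
jam rim z R,L [np.float64(0.0703), np.float64(0.0702)]
other rim z R,L [np.float64(0.0564), np.float64(0.0563)]
deck [0.0362 0.0514]
[-1.98090803 -4.07254701  5.54352226] [-8.51195915e-01  9.10800055e-01  3.51012547e-04] [0.53472117 0.09119763 0.0829966 ] 29.999909698963165
```

View pics/w3.png

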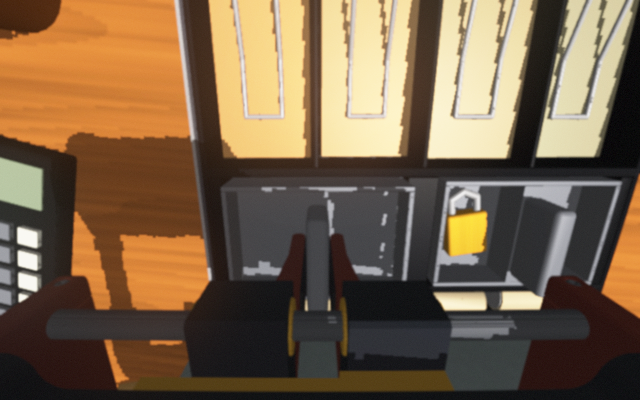

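The cup sits level at (317,235), about 14 mm up, with the tray seated. Two more rocks, then a gentle lift.

```bash
python3 - <<'E'
from h import *
ok=True
for h,th in ((.0175,.08),(.02,-.08),(.0225,.06),(.024,0),(.028,0),(.035,0),(.045,0),(.058,0)):
    s=go(h,th)
    if s['ft_force'][2]<-15: print('!!');break
hold(.5); s=state(); print(s['ft_force'],s['finger_gap'],s['finger_force'],s['time'])
d=snap('scene','s4.png'); w=snap('wrist','w4.png'); rims(w)
cv2.imwrite('pics/c4.png',cv2.resize(np.vstack([cv2.resize(d['frame'][150:350,130:450],(640,400)),w['frame']]),(480,600)))
E
```

```text
h 0.0175 th +0.080 t 23.7 F [-1.4  0.2  6.2] M [ 0.    0.77 -0.07] gap 0.0118 dz 0.0007
h 0.0200 th -0.080 t 24.2 F [-0.3 -0.2 -1. ] M [ 0.02  0.16 -0.01] gap 0.0121 dz -0.0007
h 0.0225 th +0.060 t 24.6 F [ 0.5 -0.3 -1.5] M [-0.01  0.13  0.02] gap 0.0117 dz -0.0003
h 0.0240 th +0.000 t 24.9 F [ 0.1 -0.2 -1.2] M [-0.05  0.17  0.02] gap 0.0118 dz -0.0001
h 0.0280 th +0.000 t 25.2 F [ 0.3  0.1 -1.1] M [-0.01  0.13 -0.08] gap 0.0119 dz 0.0003
h 0.0350 th +0.000 t 25.7 F [ 0.4  0.1 -1.4] M [-0.03  0.19 -0.02] gap 0.0121 dz 0.0002
h 0.0450 th +0.000 t 26.4 F [-0.7  1.1 -1.8] M [-0.05  0.16 -0.04] gap 0.0118 dz 0.0000
h 0.0580 th +0.000 t 27.2 F [ 0.7  0.7 -2.3] M [-0.    0.16  0.06] gap 0.0121 dz -0.0001
[ 0.7032485  -0.62445605 -0.72559761] 0.01164448979604827 29.995688796043396 27.6583
jam rim z R,L [np.float64(0.0986), np.float64(0.0985)]
other rim z R,L [np.float64(0.0568), np.float64(0.0563)]
deck [0.0343 0.0515]
```

View pics/c4.png

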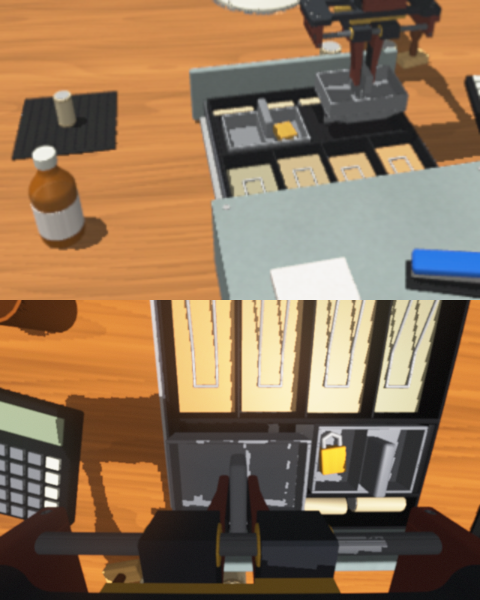

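The roll stands on the mat (65,108), and the cup hangs level above its well (360,95). The rim reading was clipped by my mask, so I'll recheck it before handing in.

```bash
python3 - <<'E'
from h import *
P=cloud(dict(np.load('pics/w4.npz')))
L=(P-O0)@np.array([[np.cos(YAW),np.sin(YAW),0],[-np.sin(YAW),np.cos(YAW),0],[0,0,1]]).T
r=[]
for s in(-.045,-.03,.03,.045):
    m=(abs(L[...,0]-.0365)<.006)&(abs(L[...,1]-s)<.006)&(P[...,2]>.085)&(P[...,2]<.135); r.append(np.percentile(P[m][:,2],90).round(4))
m=(abs(L[...,1])<.004)&(L[...,0]>.005)&(L[...,0]<.028)&(P[...,2]>.12)&(P[...,2]<.155)
print(r,'bar top',m.sum(),np.percentile(P[m][:,2],[10,50,90]),np.polyfit(L[m][:,0],P[m][:,2],1))
ok=all(.105<x<.125 for x in r) and max(r)-min(r)<.006
print(ok)
if ok: print(job_done())
E
```

```text
[np.float64(0.1119), np.float64(0.1117), np.float64(0.1118), np.float64(0.1116)] bar top 713 [0.14010433 0.14154454 0.14236457] [-0.14526953  0.14346019]
True
the job is handed in; nothing more can be done
None
```

Job handed in: the roll stands upright on the mat, the cup was rocked loose with the tray still seated, and it is held about 20 mm above the deck over its own well. The cup is level side to side, but front to back is less certain: it sags slightly at the back, about 0.06 rad from the rim (limit 0.12), though a rough fit along the grip bar read 0.145.

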